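# Walk the new carton in behind the old stock

## Robot

A 6-joint arm with a two-finger parallel gripper is mounted at the origin on the work surface. World frame = base frame: x ahead of the robot, y to its left, z up, the work surface at z = 0. Lengths are in m, angles in degrees, forces in N, time in s.
With the tool pointing down it reaches from about 0.25 to 0.725 m from the base axis. Payload 9.7 kg.
Tool frame: the origin (TCP) lies midway between the tips of the shut fingers; the grasp point (between the pads) lies 19 mm behind it (grip_point_offset is the distance from the TCP to the grasp point, in m); y points along the fingers, z is the direction in which the jaws open and shut, and the axes are right-handed (so a half turn about y gives the same grasp; the last joint's range is limited). The gripper opens to 85 mm and grips with 20 to 120 N. Pads are 22 mm wide; open, the fingers measure 114 mm over their backs; the gripper's body (76 mm by 85 mm) begins 54 mm behind the grasp point. The pads swing forward as they close: fully open they stand 13 mm farther back than shut.
Start: joints at [69.844, 4.979, 10.078, 95.1, 0, 90], TCP at [0.19, 0.516, 0.231] pointing down, gripper open.
Joint ranges: [-179.16, 179.16], [-48.56, 103.87], [-65.8, 70.77], [-126.05, 130.52], [-82.76, 87.17], [-180, 180]. Speed limits (degrees/s): [127.2, 127.2, 147.25, 180, 180, 180].

## Interface

Orientations are given as [roll, pitch, yaw] about the fixed x, y, z axes, in that order (R = Rz(yaw) Ry(pitch) Rx(roll)).
In Python, from workcell import get_obs, camera, job_done, grip_point_offset gives the robot as it stands.
- The arm moves only by the tool move_arm, never from a script. Its argument "deltas" is a list that holds one entry, the list of rows, each a list of 4 numbers: the shift along the tool's x, y, z in m, then the turn about the tool's y in degrees. A call has 1 to 5 rows; each row is the pose to reach, as a shift and turn from the pose commanded when the call began, along the tool's axes at that moment; what a row does not reach only later rows make up. A row lasts 1/10 s, in which the tool goes at most 50 mm and 8.59 degrees, less where a joint would pass 70% of its speed; a pose out of reach is approached as far as the arm can. A call with a gripper value outside its range is refused whole. "claw" is the finger opening in m, from 0 to 0.0854, set as the call begins (left out, the last holds). The fingers move at their own pace and stop on an object; "newtons" is the grip in N (left out, the last holds). Time passes only in rows, so rows that repeat a pose let the fingers close. It gives the time, the measured TCP pose, the force and the opening at its end, in the units of the state.
- get_obs(): the state, without advancing time (a new reading comes with each control period).
- camera(name): name is "scene" or "top"; returns a dict with "color" (480x640x3 uint8, blue, green, red), "range_z" (480x640 float32, m along the optical axis (not along the pixel's ray), 0 where there is no reading), "fx", "fy", "cx", "cy" (pixels), "T" (4x4, takes a point from camera to world coordinates). Camera axes: x right, y down, z forward; pixel columns grow to the right and rows downward; lengths in m; the calibration is good to about 2 mm. A picture is of the moment at which its call begins.
- job_done(): hands the job in, once; it reports no verdict.
The state is a dict: "time": time; "q": joint angles; "qd": joint speeds; "joint_efforts": joint torques, N m; "ee_pos": TCP position; "tcp_rot": TCP orientation; "wrist_force": force on the tool from outside, world axes, zero at the start; "torque": the same for the moment, N m; "opening": finger opening in m.
Only numpy, scipy, OpenCV 4.12 (cv2) and the standard library are available. Lean on these libraries where they do the work, as an engineer would, in place of code of your own. Each camera call takes 0.05 s, during which the arm holds its last target. There are 200 camera calls.

## Task

Restock the taped bay with the oldest stock in front: first pull the short white carton forward from the long rear outline and leave it standing squarely inside the short front outline, nearer the robot. Then bring the tall red carton into the rear outline without ever lifting it clear of the bench, because its bottom flaps are only folded: tip it up about 2 cm on its bottom edge at the end nearer the robot and swing the raised far end towards the bay, then rock it over onto that far end and swing the raised near end past it, and so walk it home, standing squarely inside the outline. Leave everything else as it stands.

Things in the scene. Friction and masses are not known exactly. Their poses are not given: they have to be found in the camera images.
- bay: Two adjoining outlines of flat yellow tape (10 mm wide, no height to speak of) on the bench. Origin: bench level at the centre of the rear outline; x along the bay away from the robot, y across it, z up. Rear outline: inside 144 mm along x by 79 mm along y. Front outline: inside 94 mm along x by 74 mm along y, its centre 129 mm towards the robot (-x) from the origin. The bay may lie turned by up to about 0.15 rad.
- rear_place (a point): Centre of the rear outline at bench level (same as the bay's origin), axes as the bay's: where the tall carton must stand.
- front_place (a point): Centre of the front outline at bench level, axes as the bay's: where the short carton must stand.
- tall_carton: New stock: tall rigid closed carton, red with white bands, 120 mm (its x) by 55 mm (its y) by 200 mm high (its z), about 0.7 kg (up to 0.85), centre of mass at mid-height. Origin: centre of its underside. Its x points roughly away from the robot, so its 55 mm thickness lies across; it starts upright beside the bay, left or right of it, 105 to 145 mm from the bay's line. Its top can be pinched across the 55 mm thickness from above and it may be gripped firmly (60 N is safe).
- tall_near_end (a point): Middle of the tall carton's bottom edge at the end nearer the robot: 60 mm towards its -x from its origin, at the underside; axes as the carton's.
- tall_far_end (a point): Middle of the tall carton's bottom edge at the end away from the robot: 60 mm towards its +x from its origin, at the underside; axes as the carton's.
- short_carton: Old stock: short rigid closed carton, white with an orange panel, 70 mm (x) by 50 mm (y) by 75 mm high, about 0.35 kg. Origin: centre of its underside; x roughly along the bay. It starts in the rear outline and can be pinched across its 50 mm width; sliding it is fine.
- tub: Bystander: yellow screw-lid tub, 68 mm across, 100 mm high, on the side of the bay opposite the tall carton. Origin: centre of its underside.
- bolt_box: Bystander: small open cardboard box of bolts, 70 x 90 x 45 mm high, beyond the rear outline. Origin: centre of its underside.
- spray: Bystander: blue bottle, 56 mm across, 170 mm high, to the left. Origin: centre of its underside.
- wrench: Bystander: steel wrench lying flat, 200 mm long, to the right. Origin: underside near its middle.
- tape_roll: Bystander: grey roll of tape lying flat, 90 mm across, 45 mm high, to the left. Origin: centre of its underside.
- green_carton: Bystander: green carton 90 x 70 x 60 mm high, to the right. Origin: centre of its underside.
There are look-alikes about, which are no part of the job. Leave any pink look-alike of the short_carton alone. There is more than one size of the tall_carton; the one meant has the size given above.

How it is judged (in metres and radians):
On the way, in this order (a step that is already met when the one before it is completed fails the run):
1. the short carton stands squarely inside the front outline (x of short_carton in the frame of front_place between -0.016 and 0.016 m and y of short_carton in the frame of front_place between -0.016 and 0.016 m and angle between the x axis of short_carton and the x axis of bay, either way round below 0.2 rad and angle between short_carton's own z axis and vertical below 0.04 rad), for 0.2 s.
2. tall carton tipped on its near bottom edge (far edge over 10 mm up, near edge below 8 mm), far end swung over 30 mm, near end within 20 mm of its start (height (world z) of tall_far_end above 0.01 m and height (world z) of tall_near_end below 0.008 m and distance of tall_far_end from where it was at the start of the episode above 0.03 m and distance of tall_near_end from where it was at the start of the episode below 0.02 m), for 0.1 s.
3. tall carton rocked onto its far bottom edge (near edge over 10 mm up, far edge below 8 mm), near end over 50 mm from its start (height (world z) of tall_near_end above 0.01 m and height (world z) of tall_far_end below 0.008 m and distance of tall_near_end from where it was at the start of the episode above 0.05 m), for 0.1 s.
At the end, for the whole second after the job is handed in: Both cartons stand on the bench, upright (within 0.04 rad) and at rest: the tall one with its centre within 16 mm, along and across the bay, of the centre of the rear outline, the short one likewise in the front outline, each square to the bay within 0.2 rad (all of step 1 and x of tall_carton in the frame of rear_place between -0.016 and 0.016 m and y of tall_carton in the frame of rear_place between -0.016 and 0.016 m and angle between the x axis of tall_carton and the x axis of bay, either way round below 0.2 rad and angle between tall_carton's own z axis and vertical below 0.04 rad and linear speed of each of tall_carton, short_carton below 0.01 m/s and height (world z) of each of tall_carton, short_carton below 0.004 m); the robot touches nothing.
It fails at once if the tall carton is lifted clear of the bench (both bottom end edges more than 12 mm up) (height (world z) of each of tall_near_end, tall_far_end above 0.012 m).
It fails at once if either carton is knocked over or tipped more than 0.6 rad (angle between any of tall_carton, short_carton's own z axis and vertical above 0.6 rad).
It fails at once if another loose thing is moved more than 25 mm or knocked over (distance of any of tub, bolt_box, spray, wrench, tape_roll, green_carton from where it was at the start of the episode above 0.025 m or angle between any of tub, bolt_box, spray, wrench, tape_roll, green_carton's own z axis and vertical above 0.5 rad).
It also fails if it takes over 67 s, if anything falls off the work surface, if the arm or the gripper's body presses on something with over 40 N, if the wrist force passes 120 N, or if a joint passes its speed limit or range.

## Working session

There is one attempt and no reset: what is moved stays moved. The work goes in short steps, Python scripts to look and compute and a tool call to move; the robot and the scene stay as the last step left them, time stands still between calls to the robot, and variables do not carry over. Pictures are saved under pics/ and viewed, about 8 in all and at most 12, crops included, and the job is handed in when it is done.

Besides the shell and the picture viewer there is one more tool, called after "Request:" as name(argument=value, ...), one argument or row to a line, values as JSON. move_arm: Moves the arm, as the interface text tells. Its arguments: {"type":"object","properties":{"deltas":{"type":"array"},"claw":{"type":"number"},"newtons":{"type":"number"}},"required":["deltas"]}

```bash
ls; mkdir -p pics
python3 - <<'E'
from workcell import *
import cv2,numpy as np
o=get_obs();print(o, grip_point_offset)
for n in("scene","top"):
    c=camera(n);np.savez("%s0.npz"%n,**c);cv2.imwrite("pics/%s0.png"%n,c["color"]);print(n,c["fx"],c["fy"],c["cx"],c["cy"],np.round(c["T"],3).tolist())
E
```

```text
pics
{'time': 0.0, 'q': array([6.98426754e+01, 5.01164381e+00, 1.00347490e+01, 9.51002148e+01,
       7.65117537e-04, 9.00033051e+01]), 'qd': array([-0.04518548, -0.07588544,  0.03829275,  0.06897083, -0.06385966,
       -0.03849363]), 'joint_efforts': array([ 3.58359648e-03, -5.20388818e+01,  4.64802074e+01,  1.65407202e-02,
        6.48153446e-05, -1.30396845e-06]), 'ee_pos': array([0.18944602, 0.51609611, 0.2305805 ]), 'tcp_rot': array([-9.00771096e+01,  7.60668757e-04, -2.01606308e+01]), 'wrist_force': array([-0.19561031, -0.46267754, -0.76147839]), 'torque': array([0.04266087, 0.00505802, 0.01292349]), 'opening': 0.08494651037395555} 0.0187
scene 449.582944863885 449.582944863885 314.39939042392064 230.43768451990468 [[0.136, 0.637, -0.759, 1.323], [0.991, -0.078, 0.112, -0.112], [0.012, -0.767, -0.642, 0.696], [0.0, 0.0, 0.0, 1.0]]
top 450.45972565460676 450.45972565460676 315.66103262686437 235.8903100223607 [[0.014, -0.998, 0.057, 0.503], [-1.0, -0.012, 0.023, -0.014], [-0.023, -0.057, -0.998, 1.094], [0.0, 0.0, 0.0, 1.0]]
```

View pics/scene0.png

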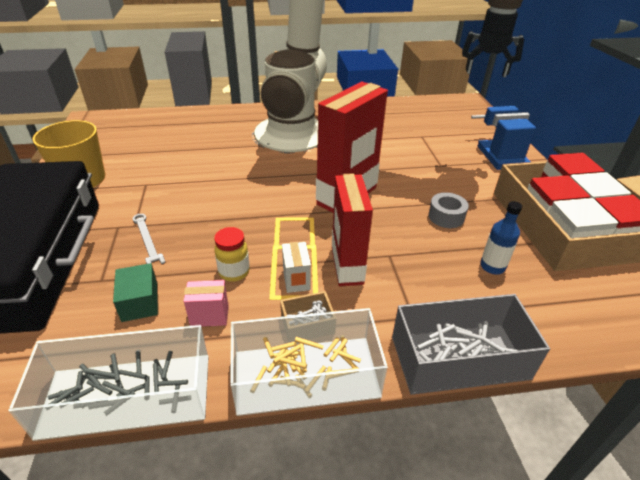

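View pics/top0.png

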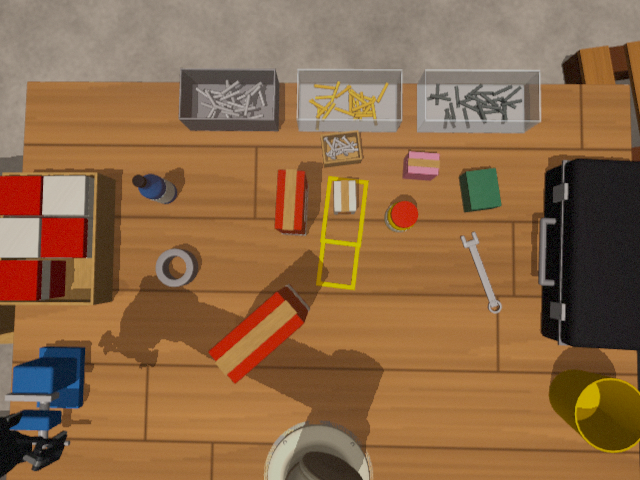

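The top view shows two red cartons: one at (290,202) beside the bay and a larger one at (258,335). The bay is at (343,233), the short white carton at (345,196), and a pink look-alike at (423,163). Next I'll measure sizes.

```bash
cat > h.py <<'E'
import cv2,numpy as np
from workcell import *
def cloud(c):
    v,u=np.mgrid[0:480,0:640];z=c["range_z"]
    P=np.stack([(u-c["cx"])/c["fx"]*z,(v-c["cy"])/c["fy"]*z,z],-1)
    return P@c["T"][:3,:3].T+c["T"][:3,3]
def rect(p):
    (x,y),(w,h),a=cv2.minAreaRect((p[:,:2]*1000).astype(np.float32))
    if w<h:w,h,a=h,w,a-90
    return np.round([x,y,w,h,(a+90)%180-90],1)
def blob(W,win,z0,z1,mask=None):
    u0,v0,u1,v1=win;m=np.zeros(W.shape[:2],bool);m[v0:v1,u0:u1]=1
    m&=(W[...,2]>z0)&(W[...,2]<z1)
    if mask is not None:m&=mask
    n,l,s,_=cv2.connectedComponentsWithStats(m.astype(np.uint8))
    return W[l==1+np.argmax(s[1:,4])]
def yellow(c):
    h=cv2.cvtColor(c["color"],cv2.COLOR_BGR2HSV)
    return cv2.inRange(h,(24,150,120),(34,255,255))>0
E
python3 - <<'E'
from h import *
c=dict(np.load("top0.npz"));W=cloud(c)
print("bench z",np.median(W[240:290,400:440,2]))
for n,w,z0,z1 in[("redA",(265,160,315,245),.15,.3),("redB",(200,275,315,390),.15,.4),("short",(325,175,362,218),.05,.1),("pink",(400,145,445,182),.03,.1),("tub",(380,195,425,235),.06,.13),("bolt",(315,130,368,168),.02,.08)]:
    p=blob(W,w,z0,z1);print(n,rect(p),len(p),"z",np.round(np.percentile(p[:,2],[5,50,95]),3))
y=yellow(c);m=np.zeros_like(y);m[170:295,310:375]=1;m&=y&(abs(W[...,2])<.02)
p=W[m];print("bay",rect(p),len(p))
# same in scene
s=dict(np.load("scene0.npz"));V=cloud(s);ys=yellow(s)
m2=np.zeros_like(ys);m2[210:305,262:325]=1;m2&=ys&(abs(V[...,2])<.015)
print("bay scene",rect(V[m2]),m2.sum())
for n,w,z0,z1 in[("redA",(325,160,380,290),.18,.23),("short",(275,235,315,295),.06,.09)]:
    q=blob(V,w,z0,z1);print("scene",n,rect(q),len(q),np.median(q[:,2]))
im=c["color"][120:320,230:450];cv2.imwrite("pics/crop1.png",cv2.resize(im,None,fx=3,fy=3,interpolation=cv2.INTER_CUBIC))
E
```

```text
bench z -0.00013622372495403212
redA [627.2  61.4 121.9  55.2  -2.4] 1741 z [0.188 0.2   0.203]
redB [366.2 111.4 169.7  76.5 -48. ] 4240 z [0.249 0.278 0.281]
short [654.7 -53.7  70.2  49.9   1.6] 692 z [0.071 0.075 0.078]
pink [ 731.4 -232.7   72.1   51.1   86.3] 844 z [0.041 0.074 0.078]
tub [ 6.108e+02 -1.826e+02  6.390e+01  6.200e+01 -5.000e-01] 722 z [0.069 0.099 0.102]
bolt [775.  -45.   90.5  71.1 -83. ] 787 z [0.022 0.036 0.046]
bay [574.9 -50.4 269.6  99.2  -6.3] 1163
bay scene [577.5 -47.2 264.6  98.1  -7.1] 39
scene redA [630.2  63.8 124.4  55.2  -2.3] 1351 0.20002028195133942
scene short [657.  -51.4  74.   50.    1.6] 725 0.07491843672486609
```

View pics/crop1.png

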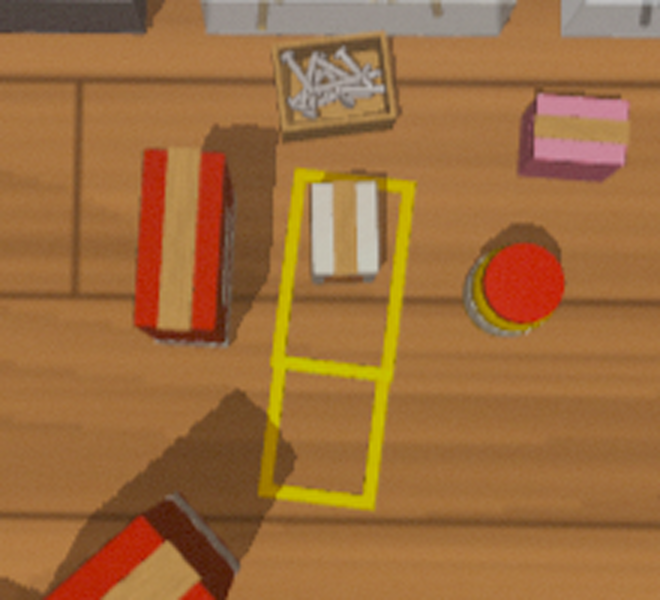

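The red carton at (290,202) measures 122x55x200 mm, so it is the one meant. The other, at (258,335), is 170x76x280 mm, which is the wrong size. The short carton is the white one at (345,196), standing in the rear outline. The one at (423,163) is the pink look-alike. The crop confirms both choices.

Next I'll fit the bay lines and work out the first moves.

```bash
cat >> h.py <<'E'
def go(x,y,z,yaw,frm=None):
    """tool-frame shift/turn from present pose to a world TCP pose (mm, deg)"""
    o=get_obs();p=o["ee_pos"]*1000;w=o["tcp_rot"][2]
    if frm is not None:p,w=np.array(frm[:3]),frm[3]
    a=np.radians(w);d=np.array([x,y,z])-p
    return np.round([d[0]*np.cos(a)+d[1]*np.sin(a),-d[2],-d[0]*np.sin(a)+d[1]*np.cos(a),w-yaw],1)
def bayfit(c,W):
    v,u=np.nonzero(yellow(c)&(abs(W[...,2])<.02));k=(v>170)&(v<295)&(u>310)&(u<375);v,u=v[k],u[k]
    r=np.stack([(u-c["cx"])/c["fx"],(v-c["cy"])/c["fy"],1+0*u],-1)@c["T"][:3,:3].T
    p=(c["T"][:3,3]+r*(-c["T"][2,3]/r[:,2:]))[:,:2]*1000   # rays onto z=0
    o=np.array([626.7,-56.2]);a=np.radians(-6.4)
    for _ in range(4):
        R=np.array([[np.cos(a),np.sin(a)],[-np.sin(a),np.cos(a)]]);q=(p-o)@R.T
        L=q[(abs(q[:,1]-44.5)<9)&(abs(q[:,0])<65)];Rr=q[(abs(q[:,1]+44.5)<9)&(abs(q[:,0])<65)]
        e=[q[(abs(q[:,0]-x)<9)&(abs(q[:,1])<30)][:,0].mean()-x for x in(77,-77,-181)if ((abs(q[:,0]-x)<9)&(abs(q[:,1])<30)).sum()>5]
        l1,l2=np.polyfit(*L.T,1),np.polyfit(*Rr.T,1)
        o=o+R.T@[np.mean(e),(l1[1]+l2[1])/2];a+=(l1[0]+l2[0])/2
    return o,np.degrees(a),e,l1,l2
E
python3 - <<'E'
from h import *
c=dict(np.load("top0.npz"));W=cloud(c);b=bayfit(c,W);print(b)
o,a,_,_,_=b;u=np.array([np.cos(np.radians(a)),np.sin(np.radians(a))]);print("front",o-129*u)
print(go(190,516,350,0),go(600,200,350,0,(190,516,350,-20.16)),go(655,-54,350,1.6,(190,516,350,-20.16)))
E
```

```text
(array([626.84686636, -56.16136189]), np.float64(-6.135238875880824), [np.float64(0.7495969155698248), np.float64(-0.39014280400829193), np.float64(-0.35947034250975207)], array([2.55191575e-03, 4.45040915e+01]), array([-2.55196179e-03, -4.45040911e+01]))
front [498.58572676 -42.37440907]
[ 5.000e-01 -1.194e+02  1.000e-01 -2.020e+01] [ 493.8    0.  -155.3  -20.2] [ 633.     0.  -374.8  -21.8]
```

Request:
move_arm(
  deltas=[
    [[0,-0.05,0,0],[0,-0.1,0,0],[0,-0.12,0,-8],[0,-0.12,0,-16],[0,-0.12,0,-22]],
  ],
  claw=0.07,
  newtons=40,
)

```text
time: 0.6
ee_pos: [0.1896, 0.5166, 0.3518]
tcp_rot: [-90.0, -0.0, 2.2]
wrist_force: [-0.1, 1.0, -0.8]
opening: 0.07
```

Request:
move_arm(
  deltas=[
    [[0.447,0,-0.585,0],[0.447,0,-0.585,0],[0.447,0,-0.585,0],[0.447,0,-0.585,0],[0.447,0,-0.585,0]],
  ],
)

```text
time: 1.1
ee_pos: [0.3484, 0.3209, 0.3511]
tcp_rot: [-90.0, 0.0, 1.9]
wrist_force: [0.9, 0.1, -0.3]
opening: 0.0699
```

```bash
python3 -c "
from h import *
print(go(655,-54,350,1.6),get_obs()['q'])"
```

```text
[ 2.942e+02  1.100e+00 -3.847e+02  3.000e-01] [ 4.26541897e+01 -8.41388992e-01  1.78315371e+01  1.08686174e+02
 -1.14755262e-03  4.07844840e+01]
```

Request:
move_arm(
  deltas=[
    [[0.294,0,-0.385,0],[0.294,0,-0.385,0],[0.294,0,-0.385,0],[0.294,0,-0.385,0],[0.294,0,-0.385,0]],
  ],
)

```text
time: 1.6
ee_pos: [0.5066, 0.127, 0.3511]
tcp_rot: [-90.0, 0.0, 1.8]
wrist_force: [-0.3, 1.9, 0.5]
opening: 0.07
```

Request:
move_arm(
  deltas=[
    [[0.14,0,-0.185,0],[0.14,0,-0.185,0],[0.14,0,-0.185,0],[0.14,0,-0.185,0],[0.14,0,-0.185,0]],
  ],
)

```text
time: 2.1
ee_pos: [0.6529, -0.0545, 0.3497]
tcp_rot: [-90.0, 0.1, 1.7]
wrist_force: [-0.2, 0.4, 0.1]
opening: 0.0703
```

```bash
python3 -c "
from h import *
print(go(655,-54,34,1.6),get_obs()['q'])"
```

```text
[2.100e+00 3.157e+02 4.000e-01 1.000e-01] [-4.75961110e+00  2.83399348e+01  5.29997680e+01  1.14753660e+02
 -2.10293717e-02 -6.49837658e+00]
```

Request:
move_arm(
  deltas=[
    [[0.002,0.05,0,0],[0.002,0.1,0,0],[0.002,0.15,0,0],[0.002,0.2,0,0],[0.002,0.25,0,0]],
  ],
)

```text
time: 2.6
ee_pos: [0.6529, -0.0514, 0.1056]
tcp_rot: [-90.0, 0.0, 1.8]
wrist_force: [0.7, 0.3, -0.3]
opening: 0.07
```

Request:
move_arm(
  deltas=[
    [[0,0.025,0,0],[0,0.05,0,0],[0,0.065,0,0],[0,0.065,0,0]],
  ],
)

```text
time: 3.0
ee_pos: [0.6521, -0.0513, 0.0405]
tcp_rot: [-90.0, 0.2, 1.8]
wrist_force: [-0.4, -0.1, 0.2]
opening: 0.0699
```

Request:
move_arm(
  deltas=[
    [[0,0,0,0],[0,0,0,0],[0,0,0,0],[0,0,0,0],[0,0,0,0]],
  ],
  claw=0.04,
  newtons=30,
)

```text
time: 3.5
ee_pos: [0.6545, -0.0516, 0.0448]
tcp_rot: [-90.0, -0.2, 1.8]
wrist_force: [-0.5, -0.7, 6.0]
opening: 0.049
```

```bash
python3 -c "
from h import *
print(go(496,-42,36,-6.1),get_obs())"
```

```text
[-158.1    8.8   14.7    7.9] {'time': 3.5, 'q': array([-4.50497718e+00,  1.97079104e+01,  6.72073371e+00,  7.68553270e+01,
       -4.52865738e-03, -6.33981668e+00]), 'qd': array([ 0.00381371,  0.04228335, -0.02641889,  0.07475387,  0.08839801,
       -0.01844981]), 'joint_efforts': array([ 8.88312198e-01, -6.39608502e+01,  4.32842982e+01,  7.37426011e-02,
        2.06636740e-01,  2.67804055e-03]), 'ee_pos': array([ 0.65446056, -0.05158696,  0.04477895]), 'tcp_rot': array([-90.02189253,  -0.15603302,   1.83486309]), 'wrist_force': array([-0.51122897, -0.66305008,  5.959207  ]), 'torque': array([-0.06177205, -0.00081391, -0.0179109 ]), 'opening': 0.048966432821544545}
```

Request:
move_arm(
  deltas=[
    [[0,-0.01,0,0],[-0.02,-0.012,0.002,1],[-0.05,-0.012,0.005,3],[-0.08,-0.012,0.008,5],[-0.11,-0.012,0.011,6]],
  ],
)

```text
time: 4.0
ee_pos: [0.5416, -0.0437, 0.0548]
tcp_rot: [-90.0, 0.1, -4.2]
wrist_force: [0.2, 0.5, -3.2]
opening: 0.0497
```

Request:
move_arm(
  deltas=[
    [[-0.028,0,0.001,1.9],[-0.048,0,0.002,1.9],[-0.048,0,0.002,1.9],[-0.048,0.005,0.002,1.9],[-0.048,0.008,0.002,1.9]],
  ],
)

```text
time: 4.5
ee_pos: [0.496, -0.0385, 0.0467]
tcp_rot: [-90.0, -0.0, -6.1]
wrist_force: [-1.0, 0.2, -5.6]
opening: 0.0495
```

```bash
python3 -c "
from h import *
print(go(496,-42,45,-6.1),get_obs()['ee_pos'],get_obs()['wrist_force'])
c=camera('top');cv2.imwrite('pics/t1.png',c['color'][100:400,200:500])
s=camera('scene');cv2.imwrite('pics/s1.png',s['color'])"
```

```text
[ 0.4  1.7 -3.5  0. ] [ 0.49599632 -0.03848933  0.0467289 ] [-0.95071512  0.19531381 -5.63951505]
```

View pics/s1.png

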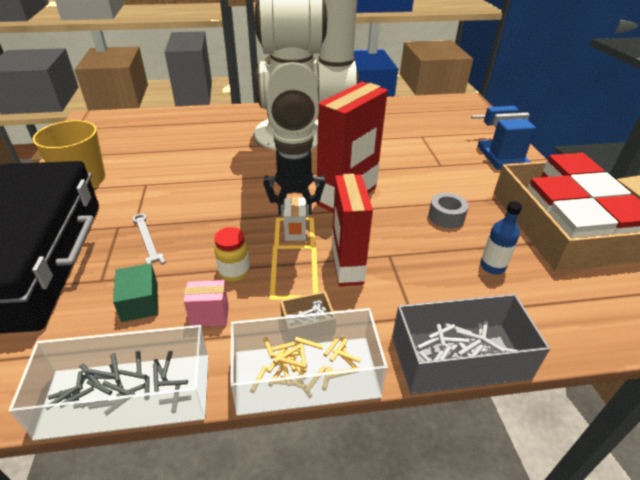

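The scene view shows the white carton in the gripper over the front outline at (294,218). I'll nudge it 3 mm, lower it and release.

Request:
move_arm(
  deltas=[
    [[0,0,-0.003,0],[0,0.003,-0.003,0],[0,0.005,-0.003,0],[0,0.006,-0.003,0],[0,0.006,-0.003,0]],
  ],
)

```text
time: 5.1
ee_pos: [0.4958, -0.0421, 0.0445]
tcp_rot: [-90.0, -0.2, -6.1]
wrist_force: [-13.1, -2.5, 25.1]
opening: 0.0492
```

Request:
move_arm(
  deltas=[
    [[0,0,0,0],[0,0,0,0],[0,0,0,0],[0,0,0,0]],
  ],
  claw=0.07,
)

```text
time: 5.5
ee_pos: [0.4953, -0.0414, 0.0409]
tcp_rot: [-90.0, 0.0, -6.1]
wrist_force: [-0.8, 0.1, -0.2]
opening: 0.0699
```

Request:
move_arm(
  deltas=[
    [[0,-0.04,0,0],[0,-0.08,0,0],[0,-0.13,0,0],[0,-0.18,0,0],[0,-0.23,0,0]],
  ],
)

```text
time: 6.0
ee_pos: [0.4949, -0.0414, 0.273]
tcp_rot: [-90.0, -0.0, -6.1]
wrist_force: [1.1, 0.0, 0.6]
opening: 0.0697
```

Request:
move_arm(
  deltas=[
    [[0.05,0,0.03,0],[0.1,0,0.06,-3],[0.1,0,0.06,-3],[0.1,0,0.06,-3]],
  ],
)

```text
time: 6.4
ee_pos: [0.6026, 0.0088, 0.2689]
tcp_rot: [-90.0, 0.2, -3.0]
wrist_force: [-0.8, -0.1, 0.3]
opening: 0.0699
```

Run:
```python
from h import *
c=camera('top');W=cloud(c);s=camera('scene');V=cloud(s)
m=~((c['color'][...,2]>140)&(c['color'][...,1]<60))
try:
  p=blob(W,(310,225,370,300),.055,.095);print("short top",rect(p),len(p))
except Exception as e:print(e)
q=blob(V,(270,185,320,250),.06,.085);print("short scene",rect(q),len(q))
try:
  p=blob(W,(265,160,315,245),.15,.215);print("tall top",rect(p),len(p))
except Exception as e:print(e)
q=blob(V,(325,160,380,290),.18,.215);print("tall scene",rect(q),len(q))
cv2.imwrite('pics/t2.png',c['color'][100:400,200:500])
```

```text
attempt to get argmax of an empty sequence
short scene [499.1 -41.1  75.3  49.9  -5.4] 507
attempt to get argmax of an empty sequence
tall scene [628.6  63.7 125.9  55.1  -2.4] 1353
```

View pics/t2.png

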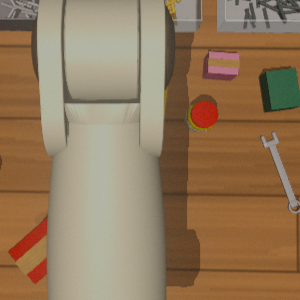

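The top view is hidden by the arm, but the scene camera shows the short carton standing at (499,-41) mm, -5.4°, inside the front outline. From here I'll work in the scene/robot frame. Next is the grip on the far end of the tall carton's top.

```bash
cat >> h.py <<'E'
def tall(s=None,win=(315,150,400,300)):
    """pose of tall carton from scene camera: top face plane + rect"""
    s=s or camera('scene');V=cloud(s);c=s['color'].astype(int)
    u0,v0,u1,v1=win;m=np.zeros((480,640),bool);m[v0:v1,u0:u1]=1
    col=((c[...,2]>90)&(c[...,1]<60))|((c[...,2]>150)&(c[...,1]<200)&(c[...,0]<160))
    return s,V,m&(V[...,2]>.17)&(V[...,2]<.26)&col
E
python3 -c "
from h import *
print(go(681,62,230,-2.4))
s,V,m=tall();p=V[m];print(rect(p),len(p),np.percentile(p[:,2],[2,50,98]))"
```

```text
[77.2 40.4 58.5 -0.6]
[556.2  69.8 271.4  60.2  -3.4] 1211 [0.17113512 0.19929421 0.20184977]
```

Request:
move_arm(
  deltas=[
    [[0.038,0,0.029,0],[0.077,0,0.058,-0.6],[0.077,0.02,0.058,-0.6],[0.077,0.04,0.058,-0.6],[0.077,0.04,0.058,-0.6]],
  ],
)

```text
time: 7.05
ee_pos: [0.6799, 0.0609, 0.2282]
tcp_rot: [-90.0, 0.3, -2.5]
wrist_force: [0.1, -0.1, 0.1]
opening: 0.0697
```

```bash
python3 -c "
from h import *
print(go(681,63.5,165,-2.4))
s=camera('scene');cv2.imwrite('pics/s2.png',cv2.resize(s['color'][120:320,250:450],None,fx=3,fy=3))"
```

```text
[ 1.  63.2  2.6 -0.1]
```

View pics/s2.png

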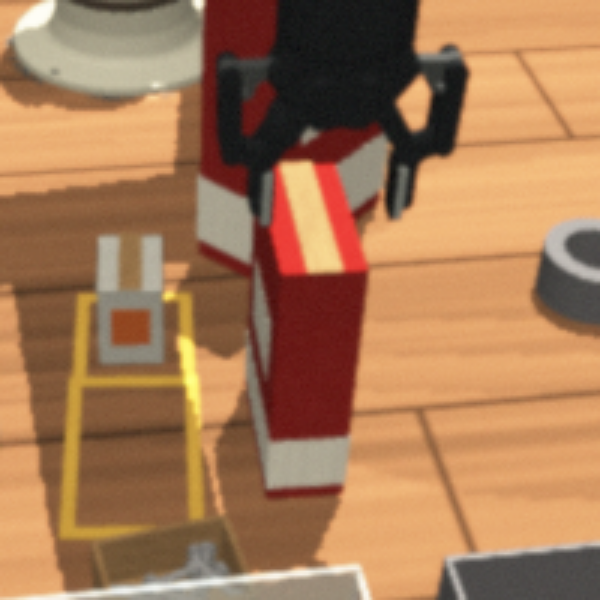

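Request:
move_arm(
  deltas=[
    [[0.001,0.03,0,0],[0.001,0.05,0,0],[0.001,0.063,0,0],[0.001,0.063,0,0]],
  ],
)

```text
time: 7.5
ee_pos: [0.6809, 0.0608, 0.1687]
tcp_rot: [-90.0, 0.0, -2.5]
wrist_force: [-0.8, 0.7, -0.0]
opening: 0.07
```

Request:
move_arm(
  deltas=[
    [[0,0,0,0],[0,0,0,0],[0,0,0,0],[0,0,0,0],[0,0,0,0]],
  ],
  claw=0.04,
  newtons=20,
)

```text
time: 8.0
ee_pos: [0.6823, 0.0611, 0.1708]
tcp_rot: [-90.0, -0.2, -2.5]
wrist_force: [-2.1, -1.6, 7.5]
opening: 0.0548
```

```bash
python3 -c "
from h import *
o=get_obs();print(o['ee_pos'],o['tcp_rot'],o['wrist_force'],o['torque'],o['opening'])
c=camera('top');s=camera('scene');W=cloud(c);V=cloud(s)
cv2.imwrite('pics/s3.png',cv2.resize(s['color'][120:320,250:450],None,fx=3,fy=3))
q=blob(V,(325,150,385,290),.18,.215);print(rect(q),len(q))"
```

```text
[0.682344   0.06109077 0.1708036 ] [-90.00951119  -0.17964096  -2.47108045] [-2.14374429 -1.5777184   7.51628389] [-0.45135545  0.54774103  0.04168176] 0.054791450455066934
[669.4  57.7  80.5  68.3 -78.8] 923
```

```bash
cat >> h.py <<'E'
def farface(fx,fy,head,zmax=.15,s=None):
    """fit far end face (normal ~ heading) from scene camera; prints tilt, heading, bottom height, face position"""
    s=s or camera('scene');V=cloud(s);K=cv2.blur(V,(3,3))
    n=np.cross(np.roll(K,-2,1)-np.roll(K,2,1),np.roll(K,-2,0)-np.roll(K,2,0));n/=np.linalg.norm(n,axis=2,keepdims=True)+1e-9
    if np.median(n[200:300,200:300,2])<0:n=-n
    e=np.array([np.cos(np.radians(head)),np.sin(np.radians(head)),0])
    d=(V[...,0]-fx/1000)*e[0]+(V[...,1]-fy/1000)*e[1];l=-(V[...,0]-fx/1000)*e[1]+(V[...,1]-fy/1000)*e[0]
    near=(abs(d)<.06)&(abs(l)<.045)
    m=near&(V[...,2]>.02)&(V[...,2]<zmax)&(n@e>.85)
    p=V[m];k=np.ones(len(p),bool)
    for _ in range(4):
        ctr=p[k].mean(0);N=np.linalg.svd(p[k]-ctr,full_matrices=False)[2][2];N*=np.sign(N@e);k=abs((p-ctr)@N)<.004
    P=p[k];hd=np.degrees(np.arctan2(N[1],N[0]));tilt=np.degrees(np.arcsin(N[2]))
    t=np.array([-N[1],N[0]])/np.hypot(N[0],N[1]);w=(P[:,:2]-ctr[:2])@t;mid=ctr+np.r_[t,0]*(np.percentile(w,1)+np.percentile(w,99))/2
    # bottom edge: lowest nonbench pixels coplanar with face
    q=V[near&(abs((V-ctr)@N)<.004)&(V[...,2]>-.005)];
    up=np.cross(N,np.r_[t,0]);up*=np.sign(up[2])
    c=s['color'].astype(int);red=(c[...,2]>60)&(c[...,1]<.35*c[...,2])&near&(abs((V-ctr)@N)<.005)&(V[...,2]<.05)
    zb=np.percentile(V[red][:,2],3) if red.sum()>5 else np.nan
    bot=mid+up*((0-mid[2])/up[2])
    print("head %.1f tilt %.1f (+=far end up) n=%d width %.0f zbot %.1f face@z0 (%.1f,%.1f)"%(hd,tilt,k.sum(),1000*(np.percentile(w,99)-np.percentile(w,1)),zb*1000,bot[0]*1000,bot[1]*1000))
    return s
E
python3 -c "
from h import *
farface(689,61,-2.4)
farface(689,61,-2.4,s=dict(np.load('scene0.npz')))"
```

```text
head -2.3 tilt 0.1 (+=far end up) n=937 width 44 zbot 3.7 face@z0 (689.0,60.6)
head -2.1 tilt 0.3 (+=far end up) n=874 width 43 zbot 3.6 face@z0 (689.0,60.3)
```

Request:
move_arm(
  deltas=[
    [[-0.004,-0.004,0,0],[-0.008,-0.0065,0,0],[-0.008,-0.0065,0,0]],
  ],
)

```text
time: 8.45
ee_pos: [0.6739, 0.0618, 0.1754]
tcp_rot: [-90.0, -0.1, -2.5]
wrist_force: [3.2, -0.9, -1.1]
opening: 0.0549
```

```bash
python3 -c "
from h import *
o=get_obs();print(o['ee_pos'],o['wrist_force'],o['torque'])
farface(689,61,-2.4)"
```

```text
[0.67391479 0.06176833 0.17538219] [ 3.17731256 -0.92210367 -1.05238877] [-0.35718601 -0.58627401  0.10137576]
head -2.2 tilt 2.6 (+=far end up) n=1015 width 44 zbot 7.6 face@z0 (689.2,60.9)
```

The far end is tipping in the pads as wanted: tilt 2.6°, near edge still down. I'll continue.

Request:
move_arm(
  deltas=[
    [[-0.005,-0.0025,0,0],[-0.01,-0.005,0,0],[-0.016,-0.0078,0,0],[-0.022,-0.0105,0,0],[-0.022,-0.0105,0,0]],
  ],
)

```text
time: 9.0
ee_pos: [0.6511, 0.0629, 0.1855]
tcp_rot: [-90.0, 0.0, -2.4]
wrist_force: [2.0, -0.8, 0.2]
opening: 0.0545
```

```bash
python3 -c "
from h import *
o=get_obs();print(o['ee_pos'],o['tcp_rot'],o['wrist_force'],o['torque'])
farface(689,61,-2.4)"
```

```text
[0.6510981  0.06288163 0.18549832] [-8.99871332e+01  2.18059810e-02 -2.44714780e+00] [ 1.97827828 -0.78485862  0.19665174] [-0.23500362 -0.6322467   0.00108892]
head -2.3 tilt 8.8 (+=far end up) n=1049 width 43 zbot 20.5 face@z0 (690.3,61.4)
```

Request:
move_arm(
  deltas=[
    [[-0.0004,0,-0.008,5.5],[-0.0015,0,-0.0156,11],[-0.0034,0,-0.0232,16.5],[-0.0034,0,-0.0232,16.5],[-0.0034,0,-0.0232,16.5]],
  ],
)

```text
time: 9.55
ee_pos: [0.6472, 0.0399, 0.1845]
tcp_rot: [-90.0, 0.1, -18.8]
wrist_force: [0.4, 0.5, -3.3]
opening: 0.0548
```

```bash
python3 -c "
from h import *
o=get_obs();print(o['ee_pos'],o['tcp_rot'],o['wrist_force'],o['torque'])
farface(684,28,-18.9)"
```

```text
[0.64716373 0.03990081 0.18445732] [-90.01381409   0.09544096 -18.80880836] [ 0.36470719  0.51922027 -3.2755668 ] [0.01772703 0.29587921 0.00926881]
head -18.6 tilt 8.0 (+=far end up) n=1023 width 43 zbot 19.3 face@z0 (681.6,30.0)
```

Request:
move_arm(
  deltas=[
    [[-0.0004,0,-0.008,5.5],[-0.0015,0,-0.0156,11],[-0.002,0,-0.0178,12.5],[-0.002,0,-0.0178,12.5],[-0.002,0,-0.0178,12.5]],
  ],
)

```text
time: 10.1
ee_pos: [0.6398, 0.0238, 0.1846]
tcp_rot: [-90.0, 0.0, -31.3]
wrist_force: [-1.1, 0.3, -5.1]
opening: 0.0545
```

```bash
python3 -c "
from h import *
o=get_obs();print(o['ee_pos'],o['tcp_rot'],o['wrist_force'],o['torque'])
farface(669,4,-31)"
```

```text
[0.63978221 0.02384238 0.18464139] [-9.00294192e+01  4.26776237e-02 -3.12846465e+01] [-1.08156538  0.29119737 -5.12141227] [0.12642426 0.35417865 0.14179744]
head -31.3 tilt 8.0 (+=far end up) n=990 width 44 zbot 18.6 face@z0 (671.8,7.9)
```

Request:
move_arm(
  deltas=[
    [[0.006,0.0032,0,0],[0.012,0.0062,0,0],[0.018,0.0092,0,0],[0.024,0.0121,0,0],[0.0275,0.0137,0,0]],
  ],
)

```text
time: 10.65
ee_pos: [0.6641, 0.0086, 0.1711]
tcp_rot: [-90.0, -0.0, -31.5]
wrist_force: [0.1, -0.6, -0.9]
opening: 0.0543
```

Request:
move_arm(
  deltas=[
    [[0,0.002,0,0],[0,0.002,0,0]],
  ],
)

```text
time: 10.85
ee_pos: [0.6642, 0.0085, 0.171]
tcp_rot: [-90.0, -0.2, -31.5]
wrist_force: [0.9, -3.2, 7.5]
opening: 0.0544
```

```bash
python3 -c "
from h import *
o=get_obs();print(o['ee_pos'],o['tcp_rot'],o['wrist_force'],o['torque'])
farface(670,6,-31)"
```

```text
[0.66417927 0.00850042 0.17096177] [-89.95576253  -0.16542747 -31.48131215] [ 0.92344105 -3.17621254  7.45466077] [-0.62695405  0.17299398  0.1278683 ]
head -31.6 tilt 0.1 (+=far end up) n=945 width 45 zbot 3.8 face@z0 (671.4,7.7)
```

Request:
move_arm(
  deltas=[
    [[0,-0.002,0,0],[0,-0.002,0,0],[0,-0.002,0,0]],
  ],
  claw=0.075,
)

```text
time: 11.2
ee_pos: [0.6634, 0.0092, 0.1713]
tcp_rot: [-90.0, 0.0, -31.5]
wrist_force: [-0.5, 0.2, 0.1]
opening: 0.0749
```

Request:
move_arm(
  deltas=[
    [[0,-0.03,0,0],[0,-0.06,0,0],[-0.05,-0.06,0,0],[-0.105,-0.06,0,0],[-0.105,-0.06,0,0]],
  ],
)

```text
time: 11.7
ee_pos: [0.5701, 0.066, 0.2314]
tcp_rot: [-90.0, 0.1, -31.3]
wrist_force: [0.8, -0.3, -1.1]
opening: 0.0752
```

```bash
python3 -c "
from h import *
o=get_obs();print(o['ee_pos'],o['tcp_rot'],o['wrist_force'])
s=farface(670,6,-31);print(go(569.1+.853*9,70.4-.522*9,170,-31.5))
cv2.imwrite('pics/s4.png',cv2.resize(s['color'][120:320,250:450],None,fx=3,fy=3))"
```

```text
[0.57007535 0.06597227 0.23139449] [-90.03768128   0.11937477 -31.33000853] [ 0.81204782 -0.25074132 -1.05062388]
head -31.2 tilt 0.2 (+=far end up) n=860 width 45 zbot 3.6 face@z0 (671.6,7.8)
[ 4.4 61.9  2.9  0.2]
```

View pics/s4.png

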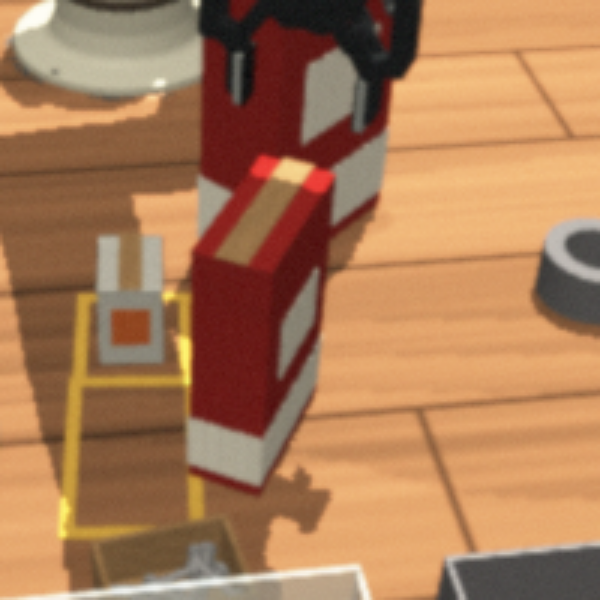

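The view shows the tall carton standing, swung to about -31°, with its far end at the rear outline edge (195,470) and the gripper over the near end. I'll grip the near end there.

Request:
move_arm(
  deltas=[
    [[0.003,0.03,0,0],[0.003,0.05,0,0],[0.003,0.062,0,0],[0.003,0.062,0,0]],
  ],
)

```text
time: 12.15
ee_pos: [0.5761, 0.062, 0.1676]
tcp_rot: [-90.1, 0.1, -31.5]
wrist_force: [0.4, -0.0, 0.5]
opening: 0.075
```

Request:
move_arm(
  deltas=[
    [[0,0,0,0],[0,0,0,0],[0,0,0,0],[0,0,0,0],[0,0,0,0]],
  ],
  claw=0.04,
  newtons=20,
)

```text
time: 12.65
ee_pos: [0.5768, 0.0623, 0.1705]
tcp_rot: [-89.9, -0.1, -31.5]
wrist_force: [0.1, -0.8, 5.7]
opening: 0.0546
```

Request:
move_arm(
  deltas=[
    [[0.004,-0.004,0,0],[0.008,-0.0065,0,0],[0.008,-0.0065,0,0]],
  ],
)

```text
time: 12.95
ee_pos: [0.5833, 0.058, 0.1755]
tcp_rot: [-90.0, 0.1, -31.5]
wrist_force: [-1.3, 0.5, -5.7]
opening: 0.0549
```

```bash
python3 -c "
from h import *
o=get_obs();print(o['ee_pos'],o['tcp_rot'],o['wrist_force'],o['torque'])
farface(671,7,-31)"
```

```text
[0.58332849 0.05797647 0.17546677] [-9.00347023e+01  5.85310965e-02 -3.14729471e+01] [-1.25510946  0.53608759 -5.73174568] [0.08835045 0.35473305 0.0089442 ]
head -31.7 tilt -2.5 (+=far end up) n=859 width 45 zbot 4.6 face@z0 (670.3,8.3)
```

Request:
move_arm(
  deltas=[
    [[0.005,-0.0025,0,0],[0.01,-0.005,0,0],[0.016,-0.0078,0,0],[0.022,-0.0105,0,0],[0.022,-0.0105,0,0]],
  ],
)

```text
time: 13.5
ee_pos: [0.6028, 0.0463, 0.1865]
tcp_rot: [-90.0, -0.0, -31.5]
wrist_force: [0.2, 0.6, -6.4]
opening: 0.0543
```

```bash
python3 -c "
from h import *
o=get_obs();print(o['ee_pos'],o['tcp_rot'],o['wrist_force'],o['torque'])
farface(671,7,-31)"
```

```text
[0.60276914 0.04625551 0.18653431] [-8.99897213e+01 -2.35062227e-02 -3.14853776e+01] [ 0.20622734  0.56829006 -6.43576308] [ 0.17122324  0.17160144 -0.02151344]
head -31.6 tilt -9.2 (+=far end up) n=765 width 45 zbot 4.4 face@z0 (669.4,9.3)
```

The carton is rocked onto its far edge, tilt -9°. I'll swing the near end past it.

Request:
move_arm(
  deltas=[
    [[0.0004,0,-0.008,-6],[0.0017,0,-0.0159,-12],[0.0037,0,-0.0236,-18],[0.0066,0,-0.0311,-24],[0.0102,0,-0.0382,-30]],
  ],
)

```text
time: 14.05
ee_pos: [0.5905, 0.0086, 0.1865]
tcp_rot: [-90.0, -0.0, -1.2]
wrist_force: [-0.3, -0.0, -7.6]
opening: 0.0544
```

```bash
python3 -c "
from h import *
o=get_obs();print(o['ee_pos'],o['tcp_rot'],o['wrist_force'],o['torque'])
farface(669,8,-1.5)"
```

```text
[0.59050311 0.00861859 0.18652839] [-9.00025266e+01 -8.66016973e-03 -1.19912986e+00] [-0.28497209 -0.04416383 -7.63946075] [-0.00343577  0.19463278  0.0076583 ]
head -1.0 tilt -9.1 (+=far end up) n=746 width 44 zbot 4.2 face@z0 (667.6,7.3)
```

Request:
move_arm(
  deltas=[
    [[0.0004,0,-0.008,-6],[0.0017,0,-0.016,-12],[0.0038,0,-0.0238,-18],[0.0067,0,-0.0314,-24],[0.0104,0,-0.0386,-30]],
  ],
)

```text
time: 14.6
ee_pos: [0.6002, -0.0301, 0.1865]
tcp_rot: [-90.0, -0.0, 28.7]
wrist_force: [-0.7, 0.1, -6.8]
opening: 0.0547
```

```bash
python3 -c "
from h import *
o=get_obs();print(o['ee_pos'],o['tcp_rot'],o['wrist_force'],o['torque'])
farface(667,7,29)"
```

```text
[ 0.60015782 -0.03012224  0.18654336] [-9.00102185e+01 -6.17634424e-03  2.86639632e+01] [-0.67194139  0.05462396 -6.82385386] [-0.00150564  0.09611954 -0.00149135]
head 28.7 tilt -9.1 (+=far end up) n=579 width 50 zbot nan face@z0 (668.1,7.6)
```

Request:
move_arm(
  deltas=[
    [[0,0,-0.0027,-2],[0,0,-0.0027,-2]],
  ],
)

```text
time: 14.85
ee_pos: [0.6015, -0.0324, 0.1865]
tcp_rot: [-90.0, -0.0, 30.4]
wrist_force: [-0.2, -0.3, -6.5]
opening: 0.0549
```

Request:
move_arm(
  deltas=[
    [[-0.006,0.0032,0,0],[-0.012,0.0062,0,0],[-0.018,0.0092,0,0],[-0.025,0.0123,0,0],[-0.031,0.015,0,0]],
  ],
)

```text
time: 15.35
ee_pos: [0.5741, -0.0485, 0.1715]
tcp_rot: [-90.0, -0.0, 30.5]
wrist_force: [-0.9, -1.3, -0.6]
opening: 0.0549
```

Request:
move_arm(
  deltas=[
    [[0,0.002,0,0],[0,0.002,0,0]],
  ],
)

```text
time: 15.55
ee_pos: [0.5738, -0.0489, 0.1711]
tcp_rot: [-90.1, -0.0, 30.5]
wrist_force: [-8.3, -4.0, 15.2]
opening: 0.0545
```

```bash
python3 -c "
from h import *
o=get_obs();print(o['ee_pos'],o['tcp_rot'],o['wrist_force'],o['torque'])
farface(667,7,30)"
```

```text
[ 0.5737778  -0.04890469  0.17109969] [-9.00770786e+01 -9.74737377e-03  3.04788672e+01] [-8.32183028 -4.01246749 15.16144863] [-0.46816299  1.65156226  0.02530031]
head 30.7 tilt 0.1 (+=far end up) n=771 width 48 zbot 5.2 face@z0 (668.9,6.4)
```

Request:
move_arm(
  deltas=[
    [[0,-0.002,0,0],[0,-0.002,0,0],[0,-0.002,0,0]],
  ],
  claw=0.075,
)

```text
time: 15.9
ee_pos: [0.5747, -0.0481, 0.171]
tcp_rot: [-90.0, 0.0, 30.5]
wrist_force: [0.6, -0.1, -0.3]
opening: 0.0751
```

Request:
move_arm(
  deltas=[
    [[0,-0.03,0,0],[0,-0.06,0,0],[0.05,-0.06,0,0],[0.101,-0.06,0,0],[0.101,-0.06,0,0]],
  ],
)

```text
time: 16.4
ee_pos: [0.6653, 0.006, 0.2258]
tcp_rot: [-89.8, 0.2, 30.7]
wrist_force: [-0.1, -0.3, -1.0]
opening: 0.0751
```

```bash
python3 -c "
from h import *
o=get_obs();print(o['ee_pos'],o['tcp_rot'],o['wrist_force'])
s=farface(668,7,30);print(go(668.5-.862*8,6.6-.508*8,169,30.5))"
```

```text
[0.66533015 0.00601422 0.22578679] [-89.80810872   0.23928556  30.68629708] [-0.13240382 -0.34833387 -0.96514947]
head 30.5 tilt 0.1 (+=far end up) n=703 width 48 zbot 3.2 face@z0 (668.8,6.2)
[-2.7 58.1 -1.1  0.2]
```

Request:
move_arm(
  deltas=[
    [[0,0.03,0,0],[0,0.05,0,0],[0,0.062,0,0],[0,0.062,0,0]],
  ],
)

```text
time: 16.85
ee_pos: [0.6605, 0.0028, 0.1681]
tcp_rot: [-89.9, 0.1, 30.5]
wrist_force: [0.2, -0.1, 0.6]
opening: 0.0752
```

Request:
move_arm(
  deltas=[
    [[0,0,0,0],[0,0,0,0],[0,0,0,0],[0,0,0,0],[0,0,0,0]],
  ],
  claw=0.04,
  newtons=20,
)

```text
time: 17.35
ee_pos: [0.6621, 0.003, 0.1712]
tcp_rot: [-90.1, -0.1, 30.5]
wrist_force: [-0.8, -1.2, 7.6]
opening: 0.0546
```

Request:
move_arm(
  deltas=[
    [[-0.004,-0.004,0,0],[-0.008,-0.0065,0,0],[-0.008,-0.0065,0,0]],
  ],
)

```text
time: 17.65
ee_pos: [0.6545, -0.0011, 0.1761]
tcp_rot: [-90.0, 0.0, 30.5]
wrist_force: [1.6, 1.2, -3.6]
opening: 0.0544
```

```bash
python3 -c "
from h import *
o=get_obs();print(o['ee_pos'],o['tcp_rot'],o['wrist_force'],o['torque'])
farface(668,7,30)"
```

```text
[ 0.65453059 -0.00113787  0.17605977] [-8.99950572e+01  2.30453356e-03  3.05298356e+01] [ 1.6318308   1.17010557 -3.59000295] [ 0.18840669 -0.31991901 -0.01934615]
head 30.6 tilt 2.7 (+=far end up) n=730 width 46 zbot 9.2 face@z0 (669.7,5.8)
```

Request:
move_arm(
  deltas=[
    [[-0.005,-0.0025,0,0],[-0.01,-0.005,0,0],[-0.016,-0.0078,0,0],[-0.022,-0.0105,0,0],[-0.022,-0.0105,0,0]],
  ],
)

```text
time: 18.2
ee_pos: [0.635, -0.0126, 0.1867]
tcp_rot: [-90.0, 0.0, 30.5]
wrist_force: [1.4, 1.1, -4.3]
opening: 0.0546
```

```bash
python3 -c "
from h import *
o=get_obs();print(o['ee_pos'],o['tcp_rot'],o['wrist_force'],o['torque'])
farface(668,7,30)"
```

```text
[ 0.63498899 -0.01264477  0.18669068] [-8.99919381e+01  3.39946549e-02  3.05091262e+01] [ 1.40926616  1.05506269 -4.3047446 ] [ 0.14029139 -0.33667071 -0.02430494]
head 30.6 tilt 9.0 (+=far end up) n=920 width 45 zbot 21.3 face@z0 (671.1,6.2)
```

Request:
move_arm(
  deltas=[
    [[0.0003,0,-0.0093,7],[-0.0006,0,-0.0186,14],[-0.0025,0,-0.0276,21],[-0.0057,0,-0.0361,28],[-0.0103,0,-0.0446,35.5]],
  ],
)

```text
time: 18.75
ee_pos: [0.6493, -0.0562, 0.1859]
tcp_rot: [-90.0, 0.1, -5.2]
wrist_force: [-1.3, -1.4, -4.1]
opening: 0.0547
```

Request:
move_arm(
  deltas=[
    [[0,0,0,0]],
  ],
)

```text
time: 18.85
ee_pos: [0.6493, -0.0565, 0.186]
tcp_rot: [-90.0, 0.1, -5.1]
wrist_force: [-0.2, 0.8, -4.2]
opening: 0.0543
```

```bash
python3 -c "
from h import *
o=get_obs();print(o['ee_pos'],o['tcp_rot'],o['wrist_force'],o['torque'])
s=farface(688,-59,-5)
cv2.imwrite('pics/s5.png',cv2.resize(s['color'][120:320,220:420],None,fx=3,fy=3))"
```

```text
[ 0.64934083 -0.05649753  0.18597331] [-8.99997427e+01  7.18616490e-02 -5.13362726e+00] [-0.21744665  0.84186793 -4.21912222] [ 0.06600557  0.37858938 -0.00896954]
head -57.7 tilt 10.9 (+=far end up) n=283 width 84 zbot 21.7 face@z0 (713.1,-54.5)
```

View pics/s5.png

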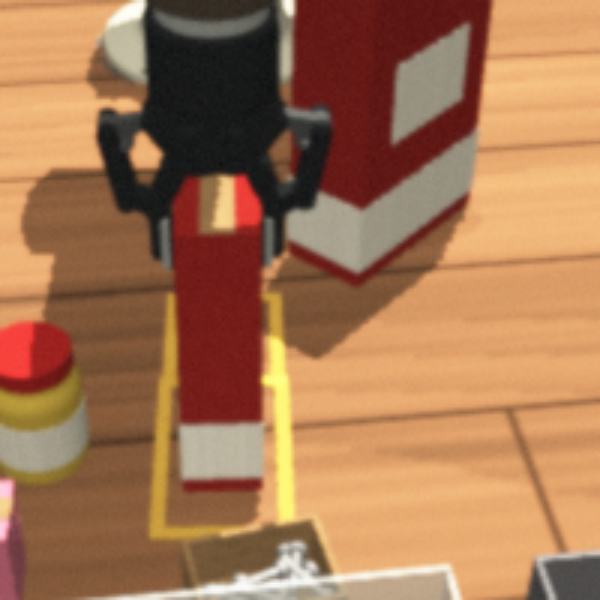

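The carton is over the rear outline, bottom at (220,485) in the crop, with its far end still raised. I'll narrow the fit window, since it caught the bolt box, and then set it down.

```bash
sed -i 's/abs(d)<.06/abs(d)<.03/' h.py; python3 -c "
from h import *
farface(688,-59,-5)"
```

```text
head -4.9 tilt 8.7 (+=far end up) n=1055 width 42 zbot 20.9 face@z0 (687.7,-58.2)
```

Request:
move_arm(
  deltas=[
    [[0.006,0.0032,0,0],[0.012,0.0062,0,0],[0.018,0.0092,0,0],[0.024,0.0121,0,0],[0.03,0.0147,0,0]],
  ],
)

```text
time: 19.45
ee_pos: [0.6802, -0.0582, 0.1715]
tcp_rot: [-90.0, -0.0, -4.9]
wrist_force: [-4.7, -1.9, 27.9]
opening: 0.0545
```

Request:
move_arm(
  deltas=[
    [[0,0.001,0,0],[0,0.001,0,0]],
  ],
)

```text
time: 19.65
ee_pos: [0.6799, -0.0583, 0.1715]
tcp_rot: [-90.0, -0.0, -4.9]
wrist_force: [-2.1, -1.0, 4.7]
opening: 0.0546
```

```bash
python3 -c "
from h import *
o=get_obs();print(o['ee_pos'],o['tcp_rot'],o['wrist_force'],o['torque'])
farface(688,-59,-5)"
```

```text
[ 0.67992278 -0.05832321  0.17151816] [-9.00048061e+01 -4.53774338e-02 -4.93802324e+00] [-2.09517037 -1.0239454   4.67016625] [-0.18700872  0.41679349  0.17681569]
head -4.8 tilt 0.1 (+=far end up) n=1023 width 43 zbot 2.1 face@z0 (687.1,-57.3)
```

Request:
move_arm(
  deltas=[
    [[0,0,0,0],[0,0,0,0],[0,0,0,0],[0,0,0,0]],
  ],
  claw=0.08,
)

```text
time: 20.1
ee_pos: [0.6796, -0.0583, 0.1704]
tcp_rot: [-90.0, 0.0, -5.0]
wrist_force: [0.3, 0.1, 0.5]
opening: 0.0801
```

Request:
move_arm(
  deltas=[
    [[0,-0.04,0,0],[0,-0.08,0,0],[0,-0.13,0,0],[0,-0.18,0,0],[0,-0.18,0,0]],
  ],
)

```text
time: 20.6
ee_pos: [0.6794, -0.0582, 0.3544]
tcp_rot: [-90.0, -0.3, -5.0]
wrist_force: [0.8, -0.3, -0.8]
opening: 0.0802
```

Request:
move_arm(
  deltas=[
    [[-0.03,0,0.05,0],[-0.06,0,0.1,0],[-0.1,0,0.15,0],[-0.14,0,0.2,0],[-0.18,0,0.25,0]],
  ],
)

```text
time: 21.1
ee_pos: [0.5528, 0.1589, 0.3506]
tcp_rot: [-90.0, -0.0, -5.0]
wrist_force: [0.5, 0.7, 1.0]
opening: 0.0801
```

Request:
move_arm(
  deltas=[
    [[-0.03,0,0.03,0],[-0.07,0,0.06,0],[-0.11,0,0.09,0],[-0.12,0,0.1,0],[-0.12,0,0.1,0]],
  ],
)

```text
time: 21.6
ee_pos: [0.442, 0.2688, 0.3513]
tcp_rot: [-90.0, -0.0, -4.8]
wrist_force: [0.6, -0.1, -0.2]
opening: 0.0799
```

Run:
```python
from h import *
c=camera('top');W=cloud(c);s=camera('scene');V=cloud(s)
o,a=np.array([626.85,-56.16]),-6.14;u=np.array([np.cos(np.radians(a)),np.sin(np.radians(a))]);n=np.array([-u[1],u[0]])
for nm,w,z0,z1,g in[("tall",(300,150,385,240),.18,.215,o),("short",(315,225,370,300),.055,.09,o-129*u)]:
    p=blob(W,w,z0,z1);r=rect(p);d=r[:2]-g;print(nm,r,len(p),"in bay",np.round([d@u,d@n],1),"z",np.round(np.percentile(p[:,2],[5,50,95]),3))
for nm,w,z0,z1 in[("tub",(380,195,425,235),.06,.13),("bolt",(315,130,368,168),.02,.08)]:
    print(nm,rect(blob(W,w,z0,z1)))
farface(687,-58,-5,s=s);print(get_obs()['time'],get_obs()['ee_pos'])
q=blob(V,(270,165,330,260),.065,.085);print("short scene",rect(q))
cv2.imwrite('pics/t6.png',c['color'])
```

```text
tall [626.1 -55.2 122.2  55.1  -4.7] 1660 in bay [-0.8  0.9] z [0.197 0.2   0.203]
short [496.4 -43.4  71.2  50.1  -6. ] 689 in bay [-2.1 -1.3] z [0.072 0.075 0.078]
tub [ 610.3 -182.7   63.4   62.4   -9.1]
bolt [775.1 -45.2  90.3  71.5 -82.2]
head -4.8 tilt 0.1 (+=far end up) n=914 width 43 zbot 3.4 face@z0 (687.2,-57.4)
21.7 [0.44367201 0.26728432 0.35069934]
short scene [411.2  40.8  42.8   5.9  41.4]
```

View pics/t6.png

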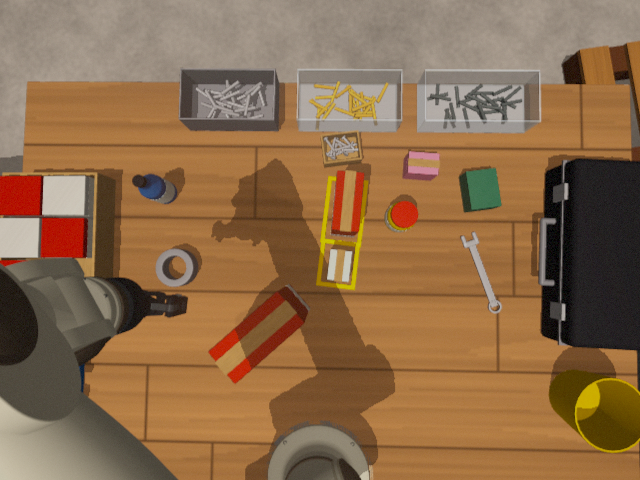

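The top view shows the tall carton in the rear outline at (348,203) and the short one in the front outline at (340,265). Everything else is where it was and the arm is clear, so I'll hand in.

```bash
python3 -c "
from workcell import *
print(job_done())"
```

```text
the job is handed in; nothing more can be done
None
```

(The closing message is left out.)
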